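# Inspect a clamped bearing through a hand loupe at focal height

### The arm

A 6-joint arm with a two-finger parallel gripper is mounted at the origin on a cart in front of the work surface, level with it; the furniture and walls round the work are solid. World frame = base frame: x ahead of the robot, y to its left, z up, the work surface at z = 0. Lengths are in m, angles in rad, forces in N, time in s.
With the tool pointing down it reaches from about 0.375 to 0.9 m from the base axis. Payload 3.1 kg.
Tool frame: the origin (TCP) lies between the finger pads; the fingertips stand 11 mm ahead of it and the grasp point (between the pads) lies 8 mm behind it; z points along the fingers, y is the line along which they close (so a half turn about z gives the same grasp; the last joint's range is limited). The gripper opens to 87 mm and grips with 3 to 60 N. Pads are 19 mm wide; open, the fingers measure 117 mm over their backs; the gripper's body (75 mm by 190 mm) begins 51 mm behind the grasp point.
Start: joints at [1.024, 0.527, 1.433, -0, 1.181, -0.178], TCP at [0.225, 0.583, 0.234] pointing down, gripper open.
Joint ranges: [-3.08, 3.08], [-0.75, 2.2], [0.22, 2.44], [-1.43, 4.57], [0, 2.65], [-2.85, 2.85]. Speed limits (rad/s): [2.79, 2.79, 3.14, 3.14, 3.14, 3.14].

### API

Orientations are given as a unit quaternion [x, y, z, w].
In Python, from rig import robot gives the robot as it stands.
- The arm moves only by the tool move_arm, never from a script. Its argument "moves" is text: rows parted by semicolons, each of 7 numbers parted by spaces: the shift along the tool's x, y, z in units of 100 mm (1.0 is 100 mm), then the turn, a rotation vector about the tool's x, y, z in units of 90 degrees (1.0 is 90 degrees), then the opening, from 0 (shut) to 1 (fully open). A call has 1 to 12 rows; each row is the pose to reach, as a shift and turn from the pose commanded when the call began, along the tool's axes at that moment; what a row does not reach only later rows make up. A row lasts 1/10 s, in which the tool goes at most 50 mm and 8.59 degrees, less where a joint would pass 70% of its speed; a pose out of reach is approached as far as the arm can. A call with a number of a shift or a turn outside -1 to 1 is refused whole. A call with a gripper value outside its range is refused whole. The fingers move at their own pace and stop on an object; "squeeze" is the grip in N (left out, the last holds). Time passes only in rows, so rows that repeat a pose let the fingers close. It gives the time, the measured TCP pose, the force, the opening and the grip force at its end, in the units of the state.
- robot.get_obs(): the state, without advancing time (a new reading comes with each control period).
- robot.camera(name): name is "scene" or "side" or "wrist"; returns a dict with "image" (420x560x3 uint8, red, green, blue), "intrinsics" (3x3 intrinsics, pixels), "dist_coeffs" ([k1, k2, p1, p2, k3] as OpenCV has them; the pictures are not rectified), "extrinsics" (4x4, takes a point from world to camera coordinates). Camera axes: x right, y up, looking along -z (the intrinsics and any distortion apply to the point x, -y, -z); pixel columns grow to the right and rows downward; lengths in m; the calibration is good to about 2 mm. A picture is of the moment at which its call begins. There is no depth.
- robot.hand_in(): hands the job in; it is judged then, once.
The state is a dict: "time": time; "q": joint angles; "joint_velocities": joint speeds; "joint_torque": joint torques, N m; "position": TCP position; "tool_rot": TCP orientation; "ft_force": force on the tool from outside, world axes, zero at the start; "moment": the same for the moment, N m; "grip_width": finger opening in m; "grip_force": force on a finger pad.
Only numpy, scipy, OpenCV 4.12 (cv2) and the standard library are available. Lean on these libraries where they do the work, as an engineer would, in place of code of your own. Each camera call takes 0.05 s, during which the arm holds its last target. There are 200 camera calls.

### The job

Slide the carriage of the viewing slide by its upright grip, all the way to the end stop beside the post, so that the bearing clamped on it comes to the viewing place. Then pick up the loupe by its handle and hold its lens level and centred over that bearing, with the middle of the lens at the height of the pointer on the post, touching neither the slide nor the bearing. Finish while still holding it there, motionless, and leave the other things on the table where they are.

Things in the scene. Friction and masses are not known exactly. Their poses are not given: they have to be found in the camera images.
- carriage (a joint): travel of the carriage along the viewing slide: starts somewhere between 0 and 0.03 m, grows as the carriage moves toward the post, 0.09 m = at the end stop beside the post. Friction about 2.5 N, it stays where it is left
- slide_grip (a point): middle of the carriage's upright black grip, a block 20 mm along the travel, 18 mm across it and 39 mm high free above its bracket; this point is 16 mm below the grip's top and about 52 mm above the table. The frame's y axis is the direction of travel (toward the end stop), its x axis points from the grip to the bearing, z up
- part_centre (a point): centre of the top face of the bearing cone (50 mm across, 18 mm high) clamped on the carriage, about 43 mm above the table, 62 mm from the grip along the frame's x axis; it moves with the carriage
- focus_mark (a point): tip of the pointer on the collar of the upright post (12 mm thick, 174 mm high) at the far side of the viewing place; its height, 110 to 150 mm above the table and different each time, is the focal height. The pointer tip stands 45 mm beyond the bearing's centre (seen from the robot) when the carriage is at its end stop; x axis from the bearing toward the post, z up
- viewing_slide: fixed aluminium base 150 x 200 mm, 12 mm thick, with two dark guide rails, a stop block at each end, the carriage with the clamped bearing, and the post; origin on the table under the middle of the travel, y axis along the travel toward the post end (roughly to the robot's left), x axis away from the robot toward the post's side
- loupe: hand loupe lying flat, about 0.12 kg, 172 mm long overall; origin under the handle's grip point, x axis along the handle toward the lens, z up
- loupe_grip (a point): point in the middle of the loupe's handle, half-way up, near the centre of mass. The handle is a straight flat-sided black bar 106 mm long, 18 mm wide and 24 mm high, reaching 41 mm from here toward the lens and 65 mm the other way; it lies on the table, so this point is 12 mm above it. Axes as the loupe
- loupe_lens (a point): centre of the lens, 75 mm from loupe_grip along the loupe's x axis and at the same height; the lens rim is a dark ring 64 mm across and 10 mm thick; z axis is the optical axis (vertical when the lens is level)
- spare_bearing_near: loose spare bearing cone (tapered roller bearing, 50 mm across, 18 mm high) lying near the table's front edge between loupe and viewing slide; origin at the centre of its underside. Bystander: leave alone
- spare_bearing_far: loose spare bearing cone like the other, lying behind the loupe; bystander, leave alone
- grease_tin: green tin with a press lid, 68 mm across, 71 mm high, behind the viewing slide; bystander, leave alone
- thin_ring: thin steel ring, 48 mm across, 12 mm high, left front of the table; bystander, leave alone
- screwdriver: screwdriver, 214 mm long, lying to the right behind the loupe; bystander, leave alone

How it is judged:
By the outcome, as a careful person would: the job done as asked, in the order asked, and still so for the second after the job is handed in, while the arm keeps its last pose, push and grip.
It also fails if it takes over 54 s, if anything falls off the work surface, if the arm or the gripper's body presses on something with over 40 N, if the wrist force passes 120 N, or if a joint passes its speed limit or range.

## Working session

There is one attempt and no reset: what is moved stays moved. The work goes in short steps, Python scripts to look and compute and a tool call to move; the robot and the scene stay as the last step left them, time stands still between calls to the robot, and variables do not carry over. Pictures are saved under pics/ and viewed, at most 10 in all, crops included, and the job is handed in when it is done.

Besides the shell and the picture viewer there is one more tool, called after "Request:" by a JSON object that holds its "api" and its "payload". move_arm: Moves the arm, as the interface text tells. Shifts and turns lie within -1 to 1; 1 stands for 100 mm of shift or 90 degrees of turn. Its arguments: {"type":"object","properties":{"moves":{"type":"string"},"squeeze":{"type":"number"}},"required":["moves"]}

```bash
mkdir -p pics; ls; cat > h.py <<'E'
import numpy as np,cv2
from rig import robot
def cam(n,save=None):
    c=robot.camera(n)
    if save: cv2.imwrite(save,cv2.cvtColor(c["image"],cv2.COLOR_RGB2BGR))
    return c
def ray(c,uv):
    K=np.array(c["intrinsics"],float);d=np.array(c["dist_coeffs"],float);E=np.array(c["extrinsics"])
    p=cv2.undistortPoints(np.array(uv,float).reshape(-1,1,2),K,d).reshape(-1,2)
    v=np.c_[p[:,0],-p[:,1],-np.ones(len(p))]
    R,t=E[:3,:3],E[:3,3]
    return -R.T@t, v@R
def onz(c,uv,z):
    o,v=ray(c,uv); z=np.broadcast_to(z,len(v))
    return o+v*((z-o[2])/v[:,2])[:,None]
def proj(c,P):
    E=np.array(c["extrinsics"]);q=np.atleast_2d(P)@E[:3,:3].T+E[:3,3]
    q=q*[1,-1,-1]
    return cv2.projectPoints(q,np.zeros(3),np.zeros(3),np.array(c["intrinsics"],float),np.array(c["dist_coeffs"],float))[0].reshape(-1,2)
def tri(c1,a,c2,b):
    o1,v1=ray(c1,[a]);o2,v2=ray(c2,[b]);v1=v1[0];v2=v2[0]
    s=np.linalg.lstsq(np.c_[v1,-v2],o2-o1,rcond=None)[0]
    A=o1+s[0]*v1;B=o2+s[1]*v2
    return (A+B)/2,np.linalg.norm(A-B)
E
python3 - <<'E'
from h import *
for n in("scene","side"):
    c=cam(n,f"pics/{n}0.png"); print(n,ray(c,[[280,210]]))
o=robot.get_obs();print(o["position"],o["tool_rot"],o["ft_force"])
E
```

```text
pics
scene (array([-0.01192213, -0.92204119,  0.85762638]), array([[ 0.45719242,  0.68232007, -0.57056665]]))
side (array([-0.05237675,  1.30350428,  0.70845271]), array([[ 0.38892358, -0.84171752, -0.37464771]]))
[0.22437718 0.58268095 0.23268671] [ 1.82850608e-01  9.83140254e-01 -8.88934229e-04 -3.26798873e-04] [ 0.20982547 -0.31828759 -0.09525525]
```

View pics/scene0.png

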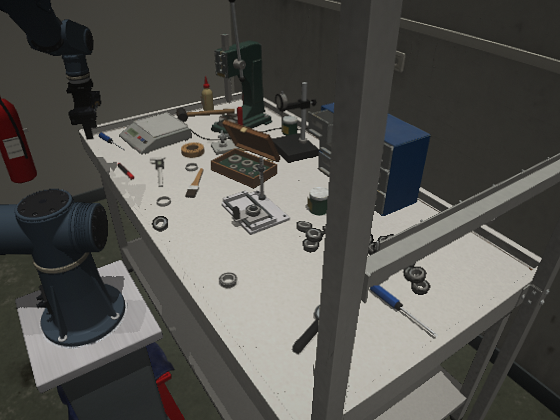

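View pics/side0.png

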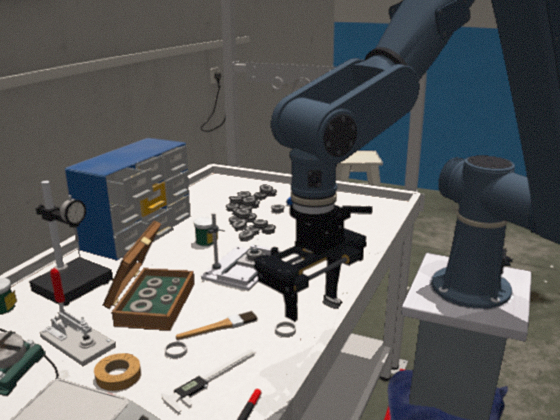

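The scene view shows the slide around (255,210), with its grip near (237,212), bearing near (253,210) and post near (262,180). The loupe handle is at (307,335), partly hidden by the frame upright. In the side view the arm hides the slide.

```bash
python3 - <<'E'
from h import *
c=cam("scene")
im=cv2.cvtColor(c["image"],cv2.COLOR_RGB2BGR)
a=cv2.resize(im[155:240,210:310],None,fx=6,fy=6,interpolation=cv2.INTER_CUBIC)
cv2.imwrite("pics/crop1.png",a)
print(onz(c,[[237,208],[253,208],[227,198],[255,233],[291,217],[262,196]],[.06,.043,.012,.012,.012,.012]))
print(onz(c,[[297,350],[320,310],[228,280],[160,223]],[.012,.012,.01,.01]))
w=cam("wrist");print(w["extrinsics"],w["intrinsics"])
E
```

```text
[[0.52094349 0.11600552 0.06      ]
 [0.57502409 0.10960253 0.043     ]
 [0.55414541 0.25077247 0.012     ]
 [0.53243356 0.02871985 0.012     ]
 [0.67320316 0.0364024  0.012     ]
 [0.66108979 0.19453791 0.012     ]]
[[ 0.38428756 -0.40133115  0.012     ]
 [ 0.5039146  -0.3334754   0.012     ]
 [ 0.36457166 -0.10679527  0.01      ]
 [ 0.30756188  0.24419576  0.01      ]]
[[ 0.36048906  0.93275995 -0.0025522  -0.62305101]
 [-0.90252754  0.34811134 -0.25350057  0.0309874 ]
 [-0.23556673  0.09368761  0.96733187 -0.38933853]
 [ 0.          0.          0.          1.        ]] [[308.88443249   0.         276.20155352]
 [  0.         308.88443249 208.61806331]
 [  0.           0.           1.        ]]
```

View pics/crop1.png

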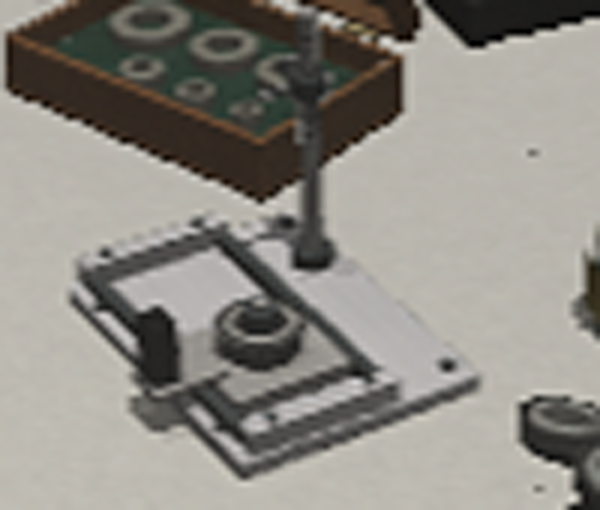

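The crop gives the slide's front edge from about (222,204) to (251,233) and the right corner near (290,218). The black grip is at about (236.5,212) and the bearing at (253,210). Next I'll work out the hover move.

```bash
cat >> h.py <<'E'
from scipy.spatial.transform import Rotation as Ro
def plan(pos,yaw):
    "tool pointing down, tool x at heading yaw(world); prints shift/turn in move units"
    o=robot.get_obs();R=Ro.from_quat(o["tool_rot"])
    x=np.array([np.cos(yaw),np.sin(yaw),0]);z=np.array([0,0,-1.]);T=Ro.from_matrix(np.c_[x,np.cross(z,x),z])
    s=R.inv().apply(np.array(pos)-o["position"])/.1
    r=(R.inv()*T).as_rotvec()/(np.pi/2)
    print("shift",s.round(3),"turn",r.round(3),"tool x",R.apply([1,0,0]).round(4))
E
python3 - <<'E'
from h import *
c=cam("scene")
P=onz(c,[[222,204],[250.8,233.5],[289.7,218.5]],[.012]*3);print(P,np.linalg.norm(np.diff(P,axis=0),axis=1))
d=P[0]-P[1];print(np.degrees(np.arctan2(d[1],d[0])))
plan([.47,.12,.25],np.arctan2(d[1],d[0])+np.pi/2)
E
```

```text
[[0.52253236 0.22747954 0.012     ]
 [0.52037514 0.0337475  0.012     ]
 [0.66496746 0.03193422 0.012     ]] [0.19374405 0.1446037 ]
89.36203191658338
shift [-3.955 -3.437 -0.166] turn [-0.001 -0.    -0.227] tool x [-9.331e-01  3.595e-01  2.000e-04]
```

Request:
{"api": "move_arm", "payload": {"moves": "-0.3 -0.26 0 0 0 0 1;-0.6 -0.52 0 0 0 0 1;-0.98 -0.85 -0.04 0 0 0 1;-0.98 -0.85 -0.04 0 0 0 1"}}

```text
time: 0.65
position: [0.2873, 0.4643, 0.2376]
tool_rot: [0.185, 0.983, -0.002, 0.0]
ft_force: [0.4, 0.6, 0.1]
grip_width: 0.0869
grip_force: 0.0
```

Request:
{"api": "move_arm", "payload": {"moves": "-0.3 -0.26 0 0 0 0 1;-0.6 -0.52 0 0 0 0 1;-0.98 -0.85 -0.04 0 0 0 1;-0.98 -0.85 -0.04 0 0 0 1"}}

```text
time: 1.05
position: [0.3489, 0.3508, 0.2419]
tool_rot: [0.186, 0.983, -0.001, 0.001]
ft_force: [-0.4, 1.3, -0.4]
grip_width: 0.087
grip_force: 0.0
```

Request:
{"api": "move_arm", "payload": {"moves": "-0.3 -0.26 0 0 0 0 1;-0.6 -0.52 0 0 0 0 1;-0.98 -0.85 -0.04 0 0 0 1;-0.98 -0.85 -0.04 0 0 0 1"}}

```text
time: 1.45
position: [0.4108, 0.2367, 0.2461]
tool_rot: [0.186, 0.983, 0.0, 0.002]
ft_force: [-0.1, 0.7, 0.1]
grip_width: 0.0872
grip_force: 0.0
```

Request:
{"api": "move_arm", "payload": {"moves": "-0.3 -0.26 0 0 0 -0.06 1;-0.6 -0.52 0 0 0 -0.14 1;-0.98 -0.85 -0.04 0 0 -0.227 1;-0.98 -0.85 -0.04 0 0 -0.227 1;-0.98 -0.85 -0.04 0 0 -0.227 1"}}

```text
time: 1.95
position: [0.4687, 0.1254, 0.2495]
tool_rot: [0.007, 1.0, 0.0, -0.0]
ft_force: [0.0, 2.3, -0.7]
grip_width: 0.0873
grip_force: 0.0
```

```bash
python3 - <<'E'
from h import *
c=cam("wrist","pics/w1.png");s=cam("side","pics/s1.png")
o=robot.get_obs();print(o["time"],o["position"]);plan([.47,.12,.25],np.pi)
E
```

```text
2.05 [0.46730757 0.12648947 0.24928004]
shift [-0.028 -0.065 -0.007] turn [ 0.001 -0.001 -0.007] tool x [-0.9999  0.0111  0.0013]
```

View pics/w1.png

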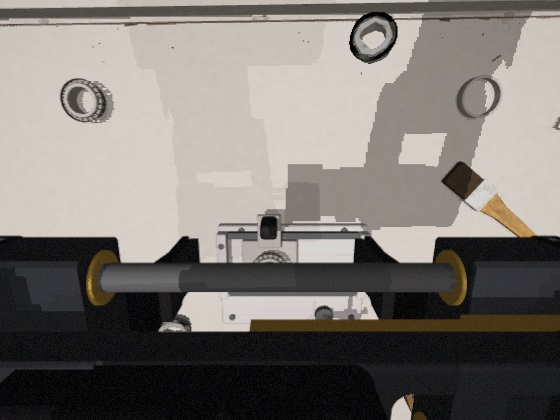

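The wrist view shows the slide from above. Its base front edge runs (218,224)–(369,224), the black grip is at about (269,228), the bearing at (271,260) and the post at (325,313). A crop will help locate the grip precisely.

```bash
python3 - <<'E'
from h import *
c=cam("wrist");s=cam("side")
print(ray(c,[[269,228]]))
print(onz(c,[[218,224],[369,224],[269,239],[271,255]],[.012,.012,.068,.043]).round(4))
im=cv2.cvtColor(c["image"],cv2.COLOR_RGB2BGR)
a=cv2.resize(im[205:275,210:310],None,fx=5,fy=5,interpolation=cv2.INTER_CUBIC)
im=cv2.cvtColor(s["image"],cv2.COLOR_RGB2BGR)
x,y=proj(s,[.57,.13,.07])[0].astype(int);print(x,y)
b=cv2.resize(im[y-60:y+50,x-50:x+50],None,fx=5,fy=5,interpolation=cv2.INTER_CUBIC)
o=np.zeros((560,800,3),np.uint8);o[:350,:500]=a;o[:550,500:800]=b[:550,100:400]
cv2.imwrite("pics/crop2.png",o);print(x-30,y-60)
E
```

```text
(array([0.3991897 , 0.12610855, 0.39944679]), array([[ 0.31263119, -0.02693175, -0.95184938]]))
[[0.5201 0.0483 0.012 ]
 [0.5225 0.2465 0.012 ]
 [0.5212 0.1165 0.068 ]
 [0.5515 0.1179 0.043 ]]
253 245
223 185
```

View pics/crop2.png

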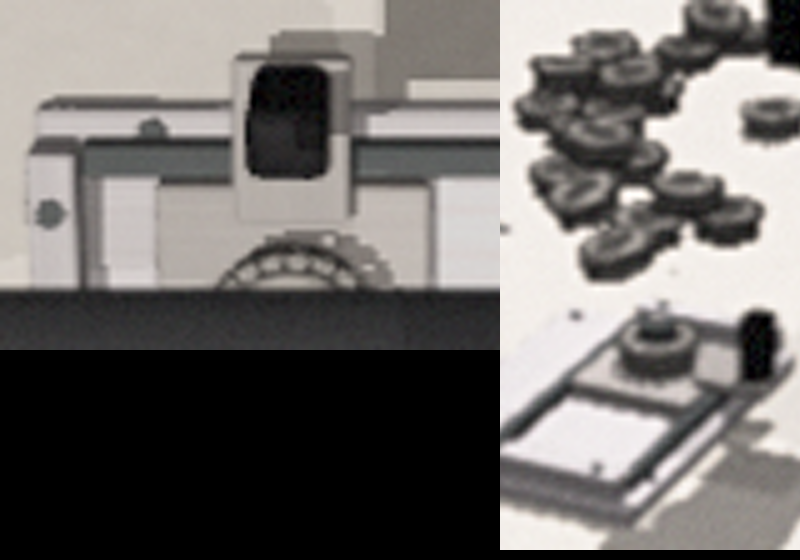

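In the crop, the grip's top face spans columns 259.5–276 and rows 229–240.6 of the wrist image. In the side image the middle of the grip's top is near (274.6,248).

```bash
python3 - <<'E'
from h import *
c=cam("wrist");s=cam("side")
P=onz(c,[[259.5,235],[276,235],[267.8,229],[267.8,240.6],[267.8,217.8]],[.068]*4+[.029]);print(P.round(4))
print(tri(c,[267.8,235],s,[274.6,249]))
g=P[2:4].mean(0)
plan([g[0],g[1],.12],np.radians(180.2));plan([g[0],g[1],.045],np.radians(180.2))
E
```

```text
[[0.5162 0.106  0.068 ]
 [0.5164 0.1247 0.068 ]
 [0.5092 0.1155 0.068 ]
 [0.5231 0.1153 0.068 ]
 [0.5074 0.1145 0.029 ]]
(array([0.51611576, 0.11468268, 0.06267939]), np.float64(0.004075600600295787))
shift [-0.489 -0.105  1.294] turn [ 0.    -0.    -0.008] tool x [-1.0e+00  9.4e-03  6.0e-04]
shift [-0.489 -0.105  2.044] turn [ 0.    -0.    -0.008] tool x [-1.0e+00  9.4e-03  6.0e-04]
```

Request:
{"api": "move_arm", "payload": {"moves": "-0.2 -0.05 0.3 0 0 0 1;-0.4 -0.1 0.6 0 0 -0.008 1;-0.49 -0.105 0.98 0 0 -0.008 1;-0.49 -0.105 0.98 0 0 -0.008 1"}}

```text
time: 2.65
position: [0.5147, 0.1144, 0.1473]
tool_rot: [-0.001, 1.0, 0.0, -0.005]
ft_force: [-0.5, -0.7, 0.1]
grip_width: 0.0869
grip_force: 0.0
```

Request:
{"api": "move_arm", "payload": {"moves": "0 0 0.3 0 0 0 1;0 0 0.6 0 0 0 1;0 0 0.85 0 0 0 1;0 0 1 0 0 0 1;0 0 1 0 0 0 1"}}

```text
time: 3.15
position: [0.5156, 0.1146, 0.0513]
tool_rot: [-0.001, 1.0, 0.0, -0.002]
ft_force: [-0.5, -0.2, 0.3]
grip_width: 0.0868
grip_force: 0.0
```

```bash
python3 - <<'E'
from h import *
o=robot.get_obs();print(o["time"],o["position"],o["ft_force"]);plan([.516,.1152,.045],np.radians(180.2))
E
```

```text
3.15 [0.51564467 0.11458085 0.05132113] [-0.46778393 -0.23290576  0.28605158]
shift [-0.004  0.006  0.063] turn [ 0.    -0.002 -0.001] tool x [-1.     -0.0021  0.0032]
```

Request:
{"api": "move_arm", "payload": {"moves": "0 0 0.05 0 0 0 0.5;0 0 0.05 0 0 0 0.2;0 0 0.05 0 0 0 0.1;0 0 0.05 0 0 0 0;0 0 0.05 0 0 0 0;0 0 0.05 0 0 0 0;0 0 0.05 0 0 0 0", "squeeze": 20}}

```text
time: 3.85
position: [0.5171, 0.1139, 0.0466]
tool_rot: [-0.001, 1.0, 0.0, 0.0]
ft_force: [-0.6, -0.0, -0.4]
grip_width: 0.0387
grip_force: 0.0
```

Request:
{"api": "move_arm", "payload": {"moves": "0 0.05 0 0 0 0 0;0 0.12 0 0 0 0 0;0 0.2 0 0 0 0 0;0 0.28 0 0 0 0 0;0 0.36 0 0 0 0 0;0 0.44 0 0 0 0 0;0 0.52 0 0 0 0 0;0 0.6 0 0 0 0 0;0 0.65 0 0 0 0 0;0 0.65 0 0 0 0 0"}}

```text
time: 4.85
position: [0.518, 0.1804, 0.0465]
tool_rot: [-0.001, 1.0, 0.001, 0.001]
ft_force: [4.5, 3.1, -4.9]
grip_width: 0.0201
grip_force: 20.0
```

Request:
{"api": "move_arm", "payload": {"moves": "0 0.02 0 0 0 0 0;0 0.04 0 0 0 0 0;0 0.06 0 0 0 0 0;0 0.08 0 0 0 0 0;0 0.08 0 0 0 0 0"}}

```text
time: 5.35
position: [0.518, 0.1868, 0.0465]
tool_rot: [-0.001, 1.0, 0.0, 0.001]
ft_force: [5.8, -1.8, -4.6]
grip_width: 0.0202
grip_force: 20.0
```

Request:
{"api": "move_arm", "payload": {"moves": "0 0.015 0 0 0 0 0;0 0.03 0 0 0 0 0;0 0.045 0 0 0 0 0;0 0.045 0 0 0 0 0"}}

```text
time: 5.75
position: [0.5181, 0.1911, 0.0465]
tool_rot: [-0.001, 1.0, -0.0, 0.001]
ft_force: [5.1, -1.3, -4.1]
grip_width: 0.0201
grip_force: 20.0
```

Request:
{"api": "move_arm", "payload": {"moves": "0 0.015 0 0 0 0 0;0 0.03 0 0 0 0 0;0 0.03 0 0 0 0 0"}}

```text
time: 6.05
position: [0.5181, 0.1916, 0.0465]
tool_rot: [-0.002, 1.0, -0.002, 0.001]
ft_force: [5.2, -11.8, -4.6]
grip_width: 0.0201
grip_force: 20.0
```

Request:
{"api": "move_arm", "payload": {"moves": "0 0.015 0 0 0 0 0;0 0.03 0 0 0 0 0;0 0.03 0 0 0 0 0"}}

```text
time: 6.35
position: [0.518, 0.1918, 0.0465]
tool_rot: [-0.003, 1.0, -0.004, -0.0]
ft_force: [7.0, -21.4, -4.0]
grip_width: 0.0203
grip_force: 20.0
```

Request:
{"api": "move_arm", "payload": {"moves": "0 0.015 0 0 0 0 0;0 0.03 0 0 0 0 0;0 0.03 0 0 0 0 0"}}

```text
time: 6.65
position: [0.518, 0.1919, 0.0464]
tool_rot: [-0.004, 1.0, -0.006, -0.001]
ft_force: [6.3, -33.0, -2.8]
grip_width: 0.0203
grip_force: 20.0
```

Request:
{"api": "move_arm", "payload": {"moves": "0 -0.04 0 0 0 0 0;0 -0.07 0 0 0 0 0;0 -0.07 0 0 0 0 0.5;0 -0.07 0 0 0 0 0.8;0 -0.07 0 0 0 0 0.8;0 -0.07 0 0 0 0 0.8;0 -0.07 0 0 0 0 0.8"}}

```text
time: 7.35
position: [0.5164, 0.1939, 0.0466]
tool_rot: [-0.001, 1.0, -0.0, -0.0]
ft_force: [-0.4, -0.3, 0.2]
grip_width: 0.052
grip_force: 0.0
```

Request:
{"api": "move_arm", "payload": {"moves": "0 0 -0.15 0 0 0 0.8;0 0 -0.4 0 0 0 0.8;0 0 -0.7 0 0 0 0.8;0 0 -1 0 0 0 0.8;0 0 -1 0 0 0 0.8"}}

```text
time: 7.85
position: [0.5195, 0.1942, 0.1504]
tool_rot: [-0.001, 1.0, 0.001, 0.004]
ft_force: [0.5, -0.4, 0.8]
grip_width: 0.0697
grip_force: 0.0
```

Request:
{"api": "move_arm", "payload": {"moves": "0.3 0 -0.3 0 0 0 1;0.6 0 -0.6 0 0 0 1;0.9 0 -1 0 0 0 1;0.9 0 -1 0 0 0 1;0.9 0 -1 0 0 0 1"}}

```text
time: 8.35
position: [0.4268, 0.1936, 0.2469]
tool_rot: [-0.001, 1.0, 0.0, 0.001]
ft_force: [-0.3, 0.2, -0.6]
grip_width: 0.0861
grip_force: 0.0
```

```bash
python3 - <<'E'
from h import *
c=cam("wrist","pics/w2.png");s=cam("side","pics/s2.png");v=cam("scene","pics/v2.png")
o=robot.get_obs();print(o["time"],o["position"],o["ft_force"],o["grip_width"])
def crop(c,P,w,h,f):
    im=cv2.cvtColor(c["image"],cv2.COLOR_RGB2BGR);x,y=proj(c,P)[0].astype(int);x0=max(x-w//2,0);y0=max(y-h//2,0)
    print(x0,y0,f);a=cv2.resize(im[y0:y0+h,x0:x0+w],(w*f,h*f),interpolation=cv2.INTER_CUBIC);return a
o=np.zeros((600,800,3),np.uint8)
a=crop(s,[.6,.19,.07],80,115,5);o[:575,:400]=a
b=crop(v,[.6,.19,.07],80,115,5);o[:575,400:]=b
cv2.imwrite("pics/crop3.png",o)
E
```

```text
8.5 [0.42713525 0.19317606 0.24519551] [-0.37311524 -0.08608682 -0.30765359] 0.08678544659181867
193 195 5
206 130 5
```

View pics/crop3.png

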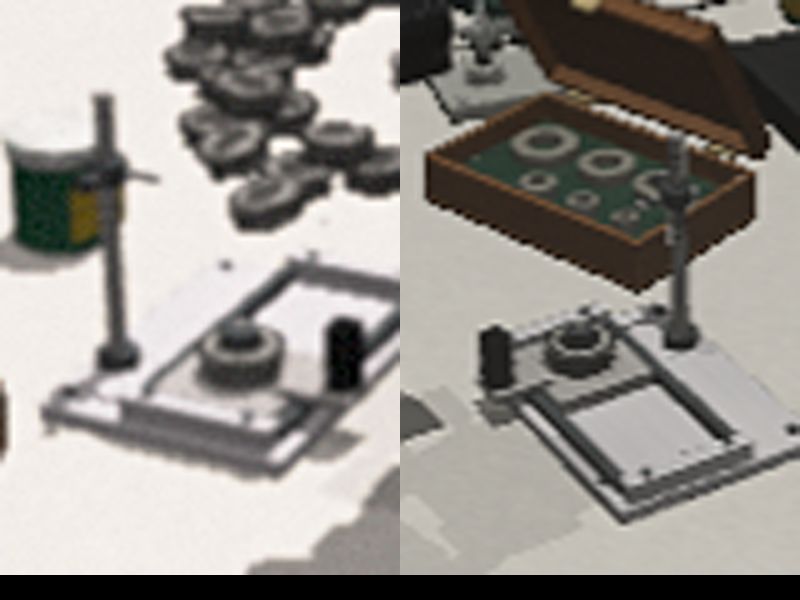

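View pics/w2.png

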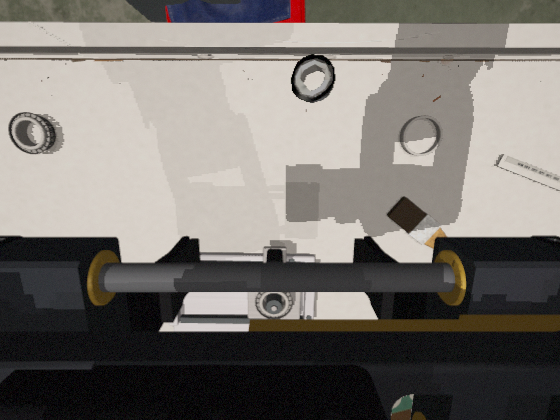

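The carriage now sits against the post-end stop block. The pointer tip shows at side px (224.4,230.8) and near scene px (254.4,171). The bearing's top is at wrist (274,301), scene (241.5,198) and side (241,264).

```bash
python3 - <<'E'
from h import *
c=cam("wrist");s=cam("side");v=cam("scene")
print(onz(c,[[274,302]],.043),onz(v,[[241.6,198]],.043),onz(s,[[241.6,264]],.043))
def xyray(c,uv,p,n):
    o,d=ray(c,[uv]);d=d[0];return o+d*((np.array(p)-o)@n)/(d@n)
B=np.array([.579,.192,.043])
# ray vs. vertical plane through bearing, along x (normal y), and normal x at tip
for uv,cc in(([224.4,230.8],s),([254.4,171],v)):
    print(xyray(cc,uv,B,np.array([0,1.,0])),xyray(cc,uv,B+[.045,0,0],np.array([1.,0,0])))
print(tri(s,[224.4,230.8],v,[254.4,171]))
for z in(.11,.13,.15):print(z,proj(s,B+[.045,0,z-.043]),proj(v,B+[.045,0,z-.043]))
# post: base and top
print(tri(s,[193+103/5,195+95/5],v,[206+(677-400)/5,130+138/5]))
print(onz(v,[[206+281/5,130+338/5]],.012),onz(s,[[193+119/5,195+358/5]],.012))
print(tri(s,[193+107/5,195+172/5],v,[206+277/5,130+190/5]))
E
```

```text
[[0.57410973 0.18897914 0.043     ]] [[0.57370248 0.18084066 0.043     ]] [[0.57259539 0.19603268 0.043     ]]
[0.62266315 0.192      0.12865714] [0.624      0.18979878 0.12750892]
[0.63284727 0.192      0.12174662] [0.624      0.17671357 0.13184407]
(array([0.62789854, 0.18477639, 0.12566357]), np.float64(0.002290818249885927))
0.11 [[224.29837648 237.15538562]] [[252.21268468 174.83829979]]
0.13 [[223.93491732 230.24973072]] [[252.00622984 169.55554013]]
0.15 [[223.57014928 223.26693861]] [[251.79745341 164.19271399]]
(array([0.65712456, 0.18509439, 0.16779961]), np.float64(0.000766310647713803))
[[0.6563107  0.18555492 0.012     ]] [[0.65682134 0.18590663 0.012     ]]
(array([0.65681846, 0.18811776, 0.12606339]), np.float64(0.0027215739222146255))
```

Request:
{"api": "move_arm", "payload": {"moves": "0 -0.1 0 0 0 0.08 1;0 -0.2 0 0 0 0.17 1;0 -0.3 0 0 0 0.26 1;0 -0.4 0 0 0 0.35 1;0 -0.5 0 0 0 0.44 1;0 -0.6 0 0 0 0.53 1;0 -0.7 0 0 0 0.62 1;0 -0.8 0 0 0 0.71 1;0 -0.9 0 0 0 0.8 1;0 -1 0 0 0 0.89 1;0 -1 0 0 0 0.9 1"}}

```text
time: 9.75
position: [0.4274, 0.0924, 0.2458]
tool_rot: [0.65, 0.76, -0.001, -0.0]
ft_force: [-0.1, -0.3, 0.5]
grip_width: 0.087
grip_force: 0.0
```

Request:
{"api": "move_arm", "payload": {"moves": "-0.1 0 0 0 0 0.09 1;-0.25 0 0 0 0 0.18 1;-0.4 0 0 0 0 0.27 1;-0.55 0 0 0 0 0.36 1;-0.7 0 0 0 0 0.45 1;-0.85 0 0 0 0 0.54 1;-1 0 0 0 0 0.63 1;-1 0 0 0 0 0.72 1;-1 0 0 0 0 0.75 1"}}

```text
time: 10.65
position: [0.4432, -0.0056, 0.246]
tool_rot: [0.963, 0.271, -0.0, -0.0]
ft_force: [-0.3, -0.5, 0.5]
grip_width: 0.087
grip_force: 0.0
```

```bash
python3 - <<'E'
from h import *
o=robot.get_obs();print(o["time"],o["position"],o["q"]);plan([.40,-.39,.25],np.radians(30))
E
```

```text
10.65 [ 0.44318965 -0.00563594  0.24602241] [-2.66054734e-01  2.65237919e-01  1.85244247e+00  3.53238624e-04
  1.02491220e+00  7.55279833e-01]
shift [-2.375  3.053 -0.042] turn [-0.001  0.     0.016] tool x [ 8.529e-01  5.221e-01 -5.000e-04]
```

Request:
{"api": "move_arm", "payload": {"moves": "-0.25 0.3 0 0 0 0 1;-0.5 0.65 0 0 0 0 1;-0.79 1 0 0 0 0 1;-0.79 1 0 0 0 0 1"}}

```text
time: 11.05
position: [0.4289, -0.1369, 0.2464]
tool_rot: [0.963, 0.27, 0.0, 0.001]
ft_force: [0.2, -0.1, -0.2]
grip_width: 0.0873
grip_force: 0.0
```

Request:
{"api": "move_arm", "payload": {"moves": "-0.25 0.3 0 0 0 0 1;-0.5 0.65 0 0 0 0 1;-0.79 1 0 0 0 0 1;-0.79 1 0 0 0 0 1"}}

```text
time: 11.45
position: [0.414, -0.2636, 0.2464]
tool_rot: [0.963, 0.271, 0.0, 0.002]
ft_force: [-0.0, 0.5, -0.1]
grip_width: 0.0869
grip_force: 0.0
```

Request:
{"api": "move_arm", "payload": {"moves": "-0.25 0.3 0 0 0 0 1;-0.5 0.65 0 0 0 0 1;-0.79 1 0 0 0 0 1;-0.79 1 0 0 0 0 1;-0.79 1 0 0 0 0 1"}}

```text
time: 11.95
position: [0.3982, -0.3842, 0.2456]
tool_rot: [0.962, 0.272, -0.0, -0.001]
ft_force: [-0.9, 0.7, 0.1]
grip_width: 0.087
grip_force: 0.0
```

```bash
python3 - <<'E'
from h import *
c=cam("wrist","pics/w3.png")
o=robot.get_obs();print(o["time"],o["position"],o["q"])
E
```

```text
12.0 [ 0.39816938 -0.38310964  0.2457114 ] [-9.68829393e-01  4.16537714e-01  1.59976215e+00  8.98167293e-04
  1.12857403e+00  4.91555616e-02]
```

View pics/w3.png

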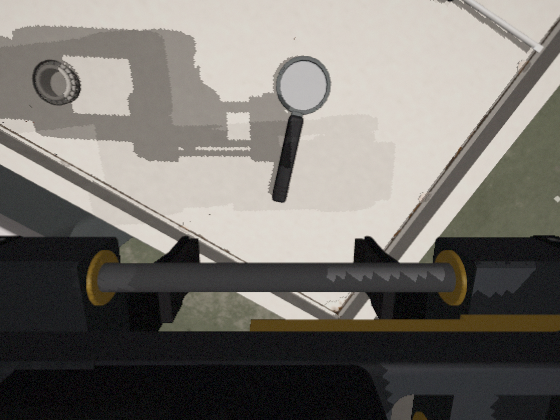

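The wrist view shows the whole loupe: lens ring centre about (302.5,86), handle from (296,116) to (279,201).

```bash
cat > loupe.py <<'E'
from h import *
c=cam("wrist");im=c["image"].astype(int)
m=(im.max(2)<60).astype(np.uint8);m[225:]=0;m[:60]=0;m[:,:240]=0;m[:,350:]=0
n,l,st,ce=cv2.connectedComponentsWithStats(m);k=1+st[1:,4].argmax();ys,xs=np.nonzero(l==k)
P=onz(c,np.c_[xs,ys],.020)
print(st[k])
mu=P[:,:2].mean(0);a=np.linalg.svd(P[:,:2]-mu,full_matrices=False)[2][0];L=onz(c,[[302.5,86]],.014)[0]
if a@(L[:2]-mu)<0:a=-a
t=(P[:,:2]-mu)@a;w=(P[:,:2]-mu)@[-a[1],a[0]]
e=np.percentile(t,[.5,99.5]);print("len",np.ptp(e),"wid",np.percentile(w,[2,98]))
g=mu+a*((e[0]+65*.001+e[1]-.041)/2);print("grip",g,"lens",L,"d",np.linalg.norm(L[:2]-g))
ax=L[:2]-g
print("heading",np.degrees(np.arctan2(a[1],a[0])),np.degrees(np.arctan2(ax[1],ax[0])))
plan([*g,.10],np.arctan2(a[1],a[0]));plan([*g,.012],np.arctan2(a[1],a[0]))
E
python3 loupe.py
```

```text
[ 273  115   31   88 1207]
len 0.10338437669327785 wid [-0.00819392  0.00817531]
grip [ 0.443561   -0.37475649] lens [ 0.51285141 -0.34897054  0.014     ] d 0.07393291126108056
heading 19.60389823848626 20.412402824290133
shift [0.427 0.175 1.458] turn [-0.002 -0.     0.134] tool x [8.509e-01 5.253e-01 5.000e-04]
shift [0.426 0.178 2.338] turn [-0.002 -0.     0.134] tool x [8.509e-01 5.253e-01 5.000e-04]
```

Request:
{"api": "move_arm", "payload": {"moves": "0.15 0.06 0.25 0 0 0.07 1;0.3 0.12 0.6 0 0 0.134 1;0.43 0.176 0.98 0 0 0.134 1;0.43 0.176 0.98 0 0 0.134 1"}}

```text
time: 12.45
position: [0.4432, -0.3722, 0.1438]
tool_rot: [0.985, 0.171, -0.003, -0.005]
ft_force: [-1.3, 1.1, 0.1]
grip_width: 0.0869
grip_force: 0.0
```

Request:
{"api": "move_arm", "payload": {"moves": "0 0 0.35 0 0 0 1;0 0 0.75 0 0 0 1;0 0 0.99 0 0 0 1;0 0 0.99 0 0 0 1;0 0 0.99 0 0 0 1"}}

```text
time: 12.95
position: [0.4444, -0.3774, 0.0509]
tool_rot: [0.985, 0.17, 0.0, 0.0]
ft_force: [-0.1, -0.8, 0.0]
grip_width: 0.0871
grip_force: 0.0
```

```bash
python3 - <<'E'
from h import *
o=robot.get_obs();print(o["time"],o["position"],o["ft_force"]);plan([.4436,-.3748,.015],np.radians(19.8))
cam("wrist","pics/w4.png")
E
```

```text
12.95 [ 0.4444206  -0.37736596  0.0509204 ] [-0.09988431 -0.84131079  0.00415871]
shift [ 0.001 -0.027  0.359] turn [ 0.001 -0.    -0.002] tool x [9.422e-01 3.352e-01 3.000e-04]
```

View pics/w4.png

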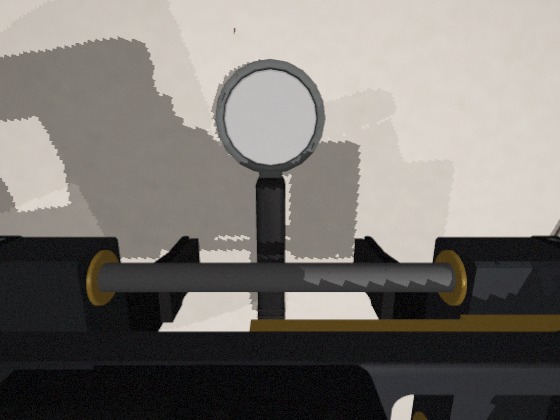

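The handle is at column 271, centred and parallel between the fingers, and the lens is at (270,116). It's safe to descend and grip.

Request:
{"api": "move_arm", "payload": {"moves": "0 -0.02 0.2 0 0 0 1;0 -0.025 0.33 0 0 0 1;0 -0.025 0.36 0 0 0 1;0 -0.025 0.36 0 0 0 0.5;0 -0.025 0.36 0 0 0 0.2;0 -0.025 0.36 0 0 0 0;0 -0.025 0.36 0 0 0 0;0 -0.025 0.36 0 0 0 0;0 -0.025 0.36 0 0 0 0;0 -0.025 0.36 0 0 0 0;0 -0.025 0.36 0 0 0 0;0 -0.025 0.36 0 0 0 0", "squeeze": 35}}

```text
time: 14.2
position: [0.4431, -0.3752, 0.0135]
tool_rot: [0.986, 0.169, -0.0, -0.0]
ft_force: [0.5, 0.1, 0.1]
grip_width: 0.0229
grip_force: 0.0
```

Request:
{"api": "move_arm", "payload": {"moves": "0 0 0 0 0 0 0;0 0 0 0 0 0 0;0 0 0 0 0 0 0"}}

```text
time: 14.5
position: [0.443, -0.375, 0.0135]
tool_rot: [0.986, 0.17, -0.0, -0.0]
ft_force: [-1.0, -0.5, -0.0]
grip_width: 0.0178
grip_force: 35.0
```

Request:
{"api": "move_arm", "payload": {"moves": "0 0 -0.1 0 0 0 0;0 0 -0.3 0 0 0 0;0 0 -0.55 0 0 0 0;0 0 -0.8 0 0 0 0;0 0 -1 0 0 0 0;0 0 -1 0 0 0 0"}}

```text
time: 15.1
position: [0.4445, -0.3769, 0.1168]
tool_rot: [0.986, 0.17, 0.002, 0.003]
ft_force: [0.5, -0.4, -1.1]
grip_width: 0.0175
grip_force: 35.0
```

Request:
{"api": "move_arm", "payload": {"moves": "0 0 -0.3 0 0 0 0;0 0 -0.6 0 0 0 0;0 0 -0.9 0 0 0 0;0 0 -0.9 0 0 0 0;0 0 -0.9 0 0 0 0"}}

```text
time: 15.6
position: [0.4428, -0.3749, 0.203]
tool_rot: [0.986, 0.169, -0.0, -0.0]
ft_force: [0.1, 0.1, -2.3]
grip_width: 0.0176
grip_force: 35.0
```

```bash
cat > lens.py <<'E'
from h import *
c=cam("wrist");im=c["image"]
g=cv2.cvtColor(im,cv2.COLOR_RGB2HSV)
o=robot.get_obs();R=Ro.from_quat(o["tool_rot"])
# expected outline of lens rim from nominal geometry
e=o["position"]+R.apply([.075,0,.0015])
print("t",o["time"],"pos",o["position"],"force",o["ft_force"],"grip",o["grip_width"],"expected lens",e,proj(c,e))
th=np.linspace(0,2*np.pi,9)[:-1]
print(proj(c,e+R.apply(np.c_[.032*np.cos(th),.032*np.sin(th),0*th])).round(1).tolist())
E
python3 - <<'E'
exec(open("lens.py").read())
cv2.imwrite("pics/w5.png",im[:,:,::-1])
plan([.505,.05,.25],0)
E
```

```text
t 15.65 pos [ 0.44227444 -0.37427846  0.20199709] force [-0.07251282  0.36838769 -2.76865779] grip 0.01768571997361557 expected lens [ 0.51296195 -0.34921806  0.2004152 ] [[271.77717268 116.36403392]]
[[271.4, 41.6], [321.3, 64.4], [339.3, 116.3], [317.9, 164.3], [272.1, 183.1], [226.0, 164.4], [204.2, 116.4], [221.8, 64.5]]
shift [ 2.008 -3.791 -0.471] turn [-0.002  0.001  0.217] tool x [ 0.9425  0.3341 -0.0011]
```

View pics/w5.png

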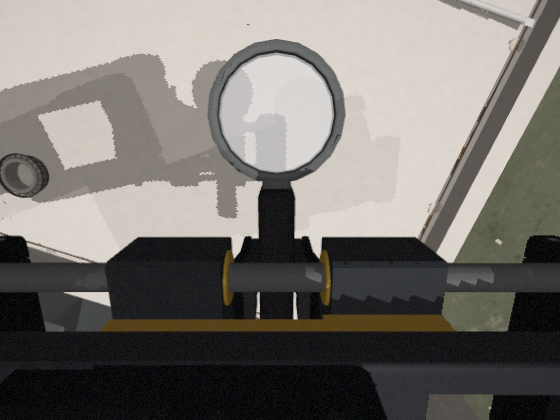

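The loupe is held level and in line with the tool axis. Its rim spans columns 208–345 (centre 276.5), centred like the fingers at 277, so the 5 px offset is camera bias.

Request:
{"api": "move_arm", "payload": {"moves": "0.07 -0.22 -0.12 0 0 0.05 0;0.15 -0.45 -0.24 0 0 0.11 0;0.22 -0.7 -0.36 0 0 0.17 0;0.3 -0.95 -0.47 0 0 0.217 0;0.3 -0.95 -0.47 0 0 0.217 0;0.3 -0.95 -0.47 0 0 0.217 0"}}

```text
time: 16.25
position: [0.4391, -0.275, 0.2492]
tool_rot: [1.0, 0.001, -0.001, -0.001]
ft_force: [0.0, -0.6, -1.9]
grip_width: 0.0179
grip_force: 35.0
```

Request:
{"api": "move_arm", "payload": {"moves": "0.05 -0.3 0 0 0 0 0;0.1 -0.65 0 0 0 0 0;0.15 -1 0 0 0 0 0"}}

```text
time: 16.55
position: [0.4545, -0.1758, 0.249]
tool_rot: [1.0, -0.001, -0.001, -0.001]
ft_force: [0.2, -0.1, -1.4]
grip_width: 0.0177
grip_force: 35.0
```

Request:
{"api": "move_arm", "payload": {"moves": "0.05 -0.35 0 0 0 0 0;0.1 -0.7 0 0 0 0 0;0.15 -1 0 0 0 0 0"}}

```text
time: 16.85
position: [0.4695, -0.0749, 0.2491]
tool_rot: [1.0, -0.0, -0.001, -0.0]
ft_force: [-0.2, -0.3, -2.1]
grip_width: 0.0177
grip_force: 35.0
```

Request:
{"api": "move_arm", "payload": {"moves": "0.05 -0.35 0 0 0 0 0;0.1 -0.7 0 0 0 0 0;0.15 -1 0 0 0 0 0"}}

```text
time: 17.15
position: [0.4849, 0.0251, 0.2491]
tool_rot: [1.0, -0.0, -0.001, -0.0]
ft_force: [0.2, -0.0, -1.5]
grip_width: 0.0179
grip_force: 35.0
```

Request:
{"api": "move_arm", "payload": {"moves": "0.05 -0.35 0 0 0 0 0;0.1 -0.7 0 0 0 0 0;0.15 -1 0 0 0 0 0;0.15 -1 0 0 0 0 0;0.15 -1 0 0 0 0 0"}}

```text
time: 17.65
position: [0.4998, 0.124, 0.2492]
tool_rot: [1.0, 0.001, -0.001, 0.0]
ft_force: [0.1, -0.1, -1.6]
grip_width: 0.0179
grip_force: 35.0
```

```bash
python3 - <<'E'
exec(open("lens.py").read())
plan([.504,.191,.20],np.radians(-.7))
E
```

```text
t 17.7 pos [0.49965456 0.12339187 0.24935277] force [-0.00362712 -0.23172731 -1.33658941] grip 0.017937301838025922 expected lens [0.57465107 0.12337269 0.24768764] [[275.25408083 116.87645138]]
[[275.2, 41.6], [325.4, 64.6], [343.4, 116.9], [321.6, 165.2], [275.3, 184.1], [229.0, 165.2], [207.1, 116.8], [225.1, 64.5]]
shift [ 0.044 -0.677  0.493] turn [0.001 0.001 0.008] tool x [ 1.0e+00 -2.0e-04 -2.2e-03]
```

```bash
python3 - <<'E'
from h import *
c=cam("wrist");g=cv2.cvtColor(c["image"],cv2.COLOR_RGB2GRAY)
e=proj(c,[[.578,.191,.043],[.578,.191+.025,.043],[.603,.191,.043],[.517,.192,.068],[.623,.190,.127],[.657,.186,.174]]);print(e.round(1).tolist())
u,v=e[0].astype(int);x0,y0=u-45,v-45
sub=cv2.resize(g[y0:y0+90,x0:x0+90],None,fx=4,fy=4,interpolation=cv2.INTER_CUBIC)
H=cv2.HoughCircles(cv2.GaussianBlur(sub,(9,9),2),cv2.HOUGH_GRADIENT,1.5,20,param1=120,param2=40,minRadius=70,maxRadius=110)
for h in H[0][:5]:
    p=[x0+h[0]/4,y0+h[1]/4];print(p,h[2]/4,onz(c,[p],.040))
# coarse ascii of the patch
for r in range(y0+10,y0+80,3):print(r,''.join(' .:-=+*#%@'[9-int(g[r,q])*10//256] for q in range(x0,x0+90,2)))
o=robot.get_obs();print(o["position"],ray(c,[[280,210]]))
E
```

```text
[[213.9, 119.2], [191.3, 119.2], [212.6, 95.2], [211.5, 177.4], [192.0, 58.8], [174.9, -15.8]]
[np.float64(215.4375), np.float64(117.3125)] 21.25 [[0.58007188 0.18971545 0.04      ]]
84 .:....-***********#####**+++%+-::::::::::::::
87 .::+..-+::::::-=======**+++*#-:..::::::::....
90 .:+++-:+-=::::========*+++*#=:::.........:...
93 .:-++.:+-:::=========*++++#+-:::::.......:...
96 .:....:+-:-=========+*+++*#-:::::::......:...
99 .......+=:-=======#*#*+++**-:-::::::.....:...
102 .......+=:======*#*+**+++*+---:-:::::....:...
105 .......*=======#*++=+*+*+#=::::---:::....:...
108 .:.....++=====**#==***+++#=::::::--:::...:...
111 ..:....++=+==+#++=##**+++#--::::---:::...:...
114 ..:....-+=+==+##=+##*++++#----::::::::...:...
117 ..:....-+-===**+=*##**+++%----:::---::...:...
120 ..:....-+-===+%#=+###*+++#=---:::::-:....:...
123 ..:....-+-:===#*==###*+++*+---:::---:....:...
126 ..:....:+-::==*##==##*++++*--:::---:.....:...
129 ==-==:.:+=:::==#*+==***+++#=:::----......:...
132 ========*=::::==##*+==*+++#+-:---:.......:...
135 ========*=.:::::=*#+++**++*#----:........:...
138 ========**.-:::::::+#****++**--..........:...
141 =====*==**=-:::::::::==***++**:..........-:::
144 ====###=*#=-::::::==++++***+*#+-:.....:::-:::
147 ====*##=+*===============#**+*#=-::::::::-:::
150 ========+#**#######*=====+***+*#=-----::-::::
153 ========+##########*=======***+*#*-----------
[0.49965421 0.12309519 0.24961988] (array([0.57024081, 0.12249067, 0.39928493]), array([[-0.26161432, -0.0134033 , -0.96516814]]))
```

Request:
{"api": "move_arm", "payload": {"moves": "0 0.25 0 0 0 0 0;0 0.5 0 0 0 0 0;0 0.5 0 0 0 0 0;0 0.5 0 0 0 0 0"}}

```text
time: 18.15
position: [0.4997, 0.073, 0.2504]
tool_rot: [1.0, -0.002, -0.0, -0.0]
ft_force: [1.0, -0.4, -1.7]
grip_width: 0.018
grip_force: 35.0
```

```bash
cat > circ.py <<'E'
from h import *
def circ(g,u,v,r0,r1,w,f=4,thr=40):
    x0,y0=max(int(u-w),0),max(int(v-w),0)
    sub=cv2.resize(g[y0:y0+2*w,x0:x0+2*w],None,fx=f,fy=f,interpolation=cv2.INTER_CUBIC)
    H=cv2.HoughCircles(cv2.GaussianBlur(sub,(9,9),2),cv2.HOUGH_GRADIENT,1.5,20,param1=120,param2=thr,minRadius=int(r0*f),maxRadius=int(r1*f))
    return [] if H is None else [(x0+h[0]/f,y0+h[1]/f,h[2]/f) for h in H[0][:4]]
E
python3 - <<'E'
from circ import *
c=cam("wrist");g=cv2.cvtColor(c["image"],cv2.COLOR_RGB2GRAY);o=robot.get_obs()
e=proj(c,[[.578,.191,.043],[.517,.192,.068]]);print(o["position"],e.round(1).tolist())
for u,v,r in circ(g,*e[0],17,27,45):print("bearing",u,v,r,onz(c,[[u,v]],.042).round(4))
for u,v,r in circ(g,276,112,60,75,85,2,60):print("rim",u,v,r,onz(c,[[u,v]],o["position"][2]+.003).round(4))
u,v=e[1].astype(int)
for q in range(v-20,v+28,2):print(q,''.join(' .:-=+*#%@'[9-int(g[q,k])*10//256] for k in range(u-30,u+30)))
print(u-30)
E
```

```text
[0.49960174 0.07361698 0.25041288] [[168.7, 120.0], [165.3, 178.0]]
bearing 173.8125 119.1875 22.7375 [[0.5788 0.1856 0.042 ]]
bearing 169.6875 115.8125 19.325 [[0.5825 0.1899 0.042 ]]
bearing 168.9375 121.0625 19.25 [[0.5768 0.1912 0.042 ]]
bearing 172.6875 124.8125 17.3 [[0.5728 0.1874 0.042 ]]
rim 276.875 104.625 65.475 [[0.5797 0.0713 0.2534]]
rim 267.875 114.375 65.475 [[0.5755 0.0754 0.2534]]
rim 284.375 111.375 64.575 [[0.5768 0.0679 0.2534]]
rim 278.375 121.125 67.95 [[0.5726 0.0706 0.2534]]
157 ========*#####################+=======================*#####
159 +++++++=================+#####*+======================+***+*
161 ==========================+*#*++======================+**===
163 =======+++++++++++++++++++++++++========++++++++++++==+**+++
165 =====================================+*****++++++++++++**+=+
167 ================================+*#%@@@@@@@@@@@@@%#++++**+++
169 ============================*%%@@@@@@@@@@@@@@@@@@@@#+++**+=+
171 ========================+#%@%@@@%@%@@@@@@@@@@@@@@@@#++++*+=+
173 ========================*@@%@%%%%%%%%%%%@@@@@@@@@@@#+++**+==
175 ======
[... 268 characters left out ...]
===========+@@@@@@@@%%%@%@@@@@%+==============
185 ============================*%%%%%%%@@@@%+==================
187 ============================================================
189 ============================================================
191 ============================================================
193 ============================================================
195 ======================================================-.....
197 ======-.............:=================================:.....
199 ....................:================================-......
201 ...................:=================================-......
203 ...................:=================================-......
135
```

```bash
python3 - <<'E'
from h import *
s=cam("side");v=cam("scene")
print("side grip",proj(s,[[.517,.192,.068],[.517,.192,.029]]).round(1).tolist(),"obs",[193+345/5,195+322/5],"base ~",195+388/5)
print("side bearing rim",proj(s,[[.579,.191,.043]]).round(1).tolist(),"obs",[193+241/5,195+347/5])
print("side post top",proj(s,[[.657,.188,.174]]).round(1).tolist(),"obs",[193+103/5,195+95/5])
print("scene post top",proj(v,[[.657,.188,.174],[.657,.188,.127],[.624,.19,.127],[.517,.192,.068]]).round(1).tolist(),"obs",[206+277/5,130+138/5],[206+277/5,130+190/5],"grip",[206+96/5,130+329/5])
for n,c,P in(("side",s,[.624,.19,.128]),("scene",v,[.624,.19,.128])):
    g=cv2.cvtColor(c["image"],cv2.COLOR_RGB2GRAY);u,w=proj(c,P)[0].astype(int);print(n,u-26)
    for q in range(w-16,w+14):print(q,' '.join('%3d'%g[q,k] for k in range(u-20,u+14)))
E
```

```text
side grip [[260.9, 258.9], [261.2, 272.1]] obs [262.0, 259.4] base ~ 272.6
side bearing rim [[240.4, 262.7]] obs [241.2, 264.4]
side post top [[213.0, 212.3]] obs [213.6, 214.0]
scene post top [[260.9, 155.5], [261.2, 168.1], [252.4, 170.6], [224.3, 195.3]] obs [261.4, 157.6] [261.4, 168.0] grip [225.2, 195.8]
side 198
214 239 240 239 238 239 237 228 174 123 119 117 163 225 237 238 238 239 239 237 240 238 239 239 236 240 243 241 207 147  97  55  36  37  42
215 239 240 239 238 238 240 233 176  94  71  80 145 219 239 240 238 236 239 240 237 239 239 239 239 238 241 243 235 208 153  96  60  42  42
216 238 236 235 235 237 239 239 195 106  63  82 140 214 239 240 238 238 239 240 237 239 239 238 239 241 234 228 195 159 130 116  97  59  33
217 237 235 232 230 233 239 240 196 106  62  76 137 217 242 240 240 238 237 239 238 239 238 240 242 231 189 154 145 121 105  96  91  71  62
218 236 236 236 233 237 238 238 192 103  59  63 125 208 241 241 237 238 239 238 237 238 239 240 239 201 128 119 124  99  86  81  80  80  74
219 237 238 240 238 239 237 238 200 113  68  69 120 209 242 241 240 240 239 239
[... 6930 characters left out ...]

179 137  33  45  48  43  39  40  40  41  41  41  42  42  41  41  42  43  43  41  40  38  39  42  43  43  43  41  42  54  59  65  55  40  48
180 188 191 135  30  43  49  43  39  41  41  41  41  42  41  41  41  40  42  42  42  40  41  44  46  45  43  44  42  53  66  68  52  48  46
181 187 190 190 193 135  23  31  46  44  40  41  40  42  41  41  42  42  42  41  41  42  44  45  45  44  46  43  42  54  67  66  49  37 151
182 184 184 186 189 191 192 195 135  34  47  50  44  41  40  41  42  41  41  41  41  41  45  43  43  45  43  44  42  52  65  65  50 150 192
183 186 186 186 186 188 188 191 191 195 134  32  44  50  44  39  40  41  41  40  42  41  46  46  44  44  44  43  53  59  65  63 123 179 190
```

Request:
{"api": "move_arm", "payload": {"moves": "0 -0.3 0 0 0 0 0;0.02 -0.65 0 0 0 0 0;0.04 -1 0 0 0 0 0;0.04 -1 0 0 0 0 0"}}

```text
time: 18.7
position: [0.5036, 0.1785, 0.2506]
tool_rot: [1.0, 0.002, 0.0, -0.001]
ft_force: [0.6, -0.4, -1.8]
grip_width: 0.0174
grip_force: 35.0
```

```bash
python3 - <<'E'
from h import *
o=robot.get_obs();print(o["position"]);plan([.5035,.191,.1315],np.radians(-.5))
E
```

```text
[0.50355783 0.17848255 0.25063136]
shift [-1.000e-03 -1.230e-01  1.192e+00] turn [-0.001 -0.001  0.009] tool x [1.0e+00 4.9e-03 9.0e-04]
```

Request:
{"api": "move_arm", "payload": {"moves": "0 -0.05 0.1 0 0 0 0;0 -0.1 0.3 0 0 0.003 0;0 -0.15 0.5 0 0 0.006 0;0 -0.15 0.7 0 0 0.006 0;0 -0.15 0.8 0 0 0.006 0;0 -0.15 0.8 0 0 0.006 0;0 -0.15 0.8 0 0 0.006 0;0 -0.15 0.8 0 0 0.006 0"}}

```text
time: 19.5
position: [0.5046, 0.1892, 0.1715]
tool_rot: [1.0, -0.005, 0.001, -0.0]
ft_force: [0.2, 0.1, -1.1]
grip_width: 0.0172
grip_force: 35.0
```

```bash
python3 - <<'E'
from h import *
for i in range(3):
    cam("side");o=robot.get_obs();print(o["position"],o["ft_force"])
    plan([.5035,.191,.1315],np.radians(-.5))
E
```

```text
[0.50456555 0.18925459 0.1715444 ] [ 0.16285867 -0.23095707 -1.3428617 ]
shift [-0.012 -0.017  0.4  ] turn [-0.    -0.001 -0.001] tool x [ 0.9999 -0.01    0.0023]
[0.50446958 0.18928464 0.17152602] [-0.65809093 -0.13215939 -1.46831526]
shift [-0.011 -0.017  0.4  ] turn [-0.    -0.001 -0.001] tool x [ 0.9999 -0.0098  0.0022]
[0.50430542 0.18932955 0.17141154] [-0.24725652 -0.03259897 -0.68484473]
shift [-0.009 -0.017  0.399] turn [-0.    -0.001 -0.001] tool x [ 1.     -0.0098  0.0018]
```

Request:
{"api": "move_arm", "payload": {"moves": "-0.005 -0.01 0.1 0 0 0 0;-0.01 -0.017 0.2 0 0 0 0;-0.01 -0.017 0.3 0 0 0 0;-0.01 -0.017 0.36 0 0 0 0;-0.01 -0.017 0.4 0 0 0 0;-0.01 -0.017 0.4 0 0 0 0;-0.01 -0.017 0.4 0 0 0 0;-0.01 -0.017 0.4 0 0 0 0"}}

```text
time: 20.45
position: [0.5031, 0.1911, 0.1309]
tool_rot: [1.0, -0.005, 0.0, -0.0]
ft_force: [0.7, 0.5, -0.9]
grip_width: 0.0179
grip_force: 35.0
```

```bash
python3 - <<'E'
from h import *
s=cam("side");w=cam("wrist");cv2.imwrite("pics/w6.png",w["image"][:,:,::-1])
o=robot.get_obs();R=Ro.from_quat(o["tool_rot"]);L=o["position"]+R.apply([.075,0,.0015]);print(o["position"],L,R.apply([1,0,0]))
th=np.linspace(0,2*np.pi,73);E=proj(s,L+R.apply(np.c_[.032*np.cos(th),.032*np.sin(th),0*th]))
print("lens pred",proj(s,L),"left",E[E[:,0].argmin()],"right",E[E[:,0].argmax()],"top",E[:,1].min(),E[:,1].max(),"tip@.13",proj(s,[.624,.19,.13]))
g=cv2.cvtColor(s["image"],cv2.COLOR_RGB2GRAY)
for q in range(214,246):print(q,' '.join('%3d'%g[q,k] for k in range(216,264)))
E
```

```text
[0.5030379  0.19106819 0.13092983] [0.57803563 0.1903426  0.12949315] [ 9.99952812e-01 -9.67781237e-03  8.44301730e-04]
lens pred [[239.60641943 233.11088944]] left [227.264054   233.60313352] right [251.92337669 232.61729434] top 228.11042073298916 238.32534250966086 tip@.13 [[224.31665833 229.96515248]]
214 224 239 239 239 239 240 239 239 239 238 240 239 239 242 239 209 149 110  67  29  16  18  24  28  30  31  15  29  24  23  27  26  33  31  29  24  28  29  33  24  25  32  35  44  46  38  38  48
215 217 239 239 239 239 239 240 238 238 239 238 240 240 240 243 236 212 153  74  26  18  11  25  13  11  25  20  29   9  28  19  23  20  28  29  27  29  26  35  33  32  31  23  35  35  35  41  45
216 222 241 240 239 238 239 237 239 238 240 239 238 240 234 228 196 155 108  51   8   3  18  15  18  27  17  16  28  25  23  26  27  22  19  15  25  18  22  21  23  19  25  26  31  26  30  29  21
217 219 238 240 239 238 238 235 239 238 239 241 242 230 188 156 146 120  87  49  12   7  15  20  17  17   3  12  20  11  20  23  28  30  13  24  30  26  23  21  17   7  29  20  19  24  24  20  22
218 212 2
[... 4778 characters left out ...]
 241 241 244 243 240 237 240 240 240 240 240 237 239 242 245 243 242 242 239 226 211 179 129  70  31  19  10   4
243 105 196 239 240 240 241 239 240 239 241 239 239 239 240 238 238 240 238 236 239 241 242 240 241 242 243 244 242 244 243 241 241 238 239 239 243 241 239 244 244 245 242 197 135 100  70  51  40
244 102 195 238 241 237 241 239 238 237 236 239 238 238 238 239 239 238 240 239 240 239 242 241 238 239 240 240 239 239 239 238 239 240 240 241 241 236 232 229 229 234 239 226 203 188 167 153 132
245  99 178 232 241 239 238 241 238 240 239 238 238 240 239 237 237 239 238 238 242 240 239 237 239 240 238 240 242 240 239 240 238 242 240 232 236 235 229 195 159 185 227 229 237 240 240 239 226
```

```bash
python3 - <<'E'
from circ import *
w=cam("wrist");g=cv2.cvtColor(w["image"],cv2.COLOR_RGB2GRAY)
o=robot.get_obs();R=Ro.from_quat(o["tool_rot"]);L=o["position"]+R.apply([.075,0,.0015])
b=proj(w,[[.5785,.191,.043],[.5785,.216,.043]]);print("pos",o["position"],"lens",L,proj(w,L),"bearing pred",b.tolist())
x0,y0=205,40
for r in range(40,190,4):print('%3d'%r,''.join(' .:-=+*#%@'[9-int(g[r,q])*10//256] for q in range(x0,350,2)))
for u,v,r in circ(g,*b[0],26,36,50,3,30):print(u,v,r)
E
```

```text
pos [0.50299438 0.19107043 0.13090513] lens [0.57799203 0.19034587 0.12946402] [[273.81579717 116.81956828]] bearing pred [[273.73740750270787, 119.97480724784545], [240.0044654776433, 120.34570220086096]]
 40 .::.......:---:................-+******+=:::::...........................
 44 .::.......:===:........=*****++++++++++++*+*****+........................
 48 .::.......:---:.....****+++++++++++*+++++++++++++++*-....................
 52 .=-.......:===:.=**++++++**##%%%%%%*#%%%%%%##*++++++***+.................
 56 .=-........===*++++++++#%%=----::......:-----=%%%*+++++***:..............
 60 :.......-=++**+++++*%%#---::::::::::::::::-------+%%#++++++**++++++++++++
 64 =.......:+*+++++*##=--::::::::::::::::::--:----::---=#%*+++++++++++++++++
 68 =.......-**++++##--:::::::::::::--:-:--:-::::----:-----%#++++++*+++++++++
 72 -......*+++++*%=-::::::--:------------------------------=%#++++++@@%%%%%%
 76 =.=+##**+++*%+-::::::::::................................-=%#++++*.......
 80 ==###*++++*#-:::::::::::::::..............................:-%#*++*=......
 84 ==-=**+++*#-:::::::::::::::::...
[... 1369 characters left out ...]
56 :==:**++=#***+*#*-:::....::::::::::::::::::::::::::...-+#******..........
160 =++-****#+*****+***-:::::::::.........::::::::::::::-*#*+***+............
164 ++++=+++++**+****+**##=----::::::::::::::::::--:-=+%#*+***+::.::.:::...:.
168 ++++=+++++*####*****++**##=-::::::::::::::::-=+#***++****+++++++++++++**+
172 ==++=+++++*#######******+****#%###*+=+###%##**+++*****#******************
176 ===+++++++*+********#%********+++++*+++***********##***++****************
180 =+=+=+++++++++++++++++**++***#*****************+++++:::::::::::::::::::::
184 ==+=====+++=++===+==+=+==+++*#***************++++::::::::::::::::::::::::
188 ++++=+=====++===++++==++=+++@#*************@*====.:.:::::::::::::::::::..
```

```bash
python3 - <<'E'
from rig import robot
o=robot.get_obs();print(o["time"],abs(o["joint_velocities"]).max(),o["grip_force"]);print(robot.hand_in())
E
```

```text
20.6 0.0017916835105218998 34.999710358679295
the job is handed in; nothing more can be done
None
```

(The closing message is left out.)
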